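# Pack the assortment carton, leave the open rejects

### The job

Pack the assortment carton: take the four closed goods (lidded jar, slim shaker, oblong tin, square tin) from the blue tray and stand each one upright, fully down on the floor of the cardboard insert whose opening matches its shape and size. The jar without a lid and the tin without a top are rejects: leave them standing where they are.

Things in the scene. Friction and masses are not known exactly. Their poses are not given: they have to be found in the camera images.
- jar: Lidded white ceramic jar, round and straight: 62 mm diameter, 78 mm high including its flat dark steel lid (60 mm diameter, the top 14 mm). Starts upright on the low blue tray (floor 4 mm, rim 9 mm above the table). Origin at the centre of its underside, z up. Loose, about 320 g.
- shaker: Slim round seasoning shaker, straight: 40 mm diameter, 86 mm high including its white cap (39 mm diameter, the top 22 mm, small dark holes on top). Starts upright on the low blue tray (floor 4 mm, rim 9 mm above the table). Origin at the centre of its underside, z up. Loose, about 160 g.
- flat_tin: Closed oblong metal tin with a paper band: 72 mm along its x, 40 mm along its y, 66 mm high. Starts upright on the low blue tray (floor 4 mm, rim 9 mm above the table). Origin at the centre of its underside, z up. Loose, about 280 g.
- square_tin: Closed square metal tin with a paper band and a round dark plug in its top: 52 x 52 mm (sides along its x and y), 74 mm high. Starts upright on the low blue tray (floor 4 mm, rim 9 mm above the table). Origin at the centre of its underside, z up. Loose, about 260 g.
- open_jar: Look-alike that is not packed: white ceramic jar without lid, visibly open and empty, 62 mm diameter, 64 mm high. Starts upright on the low blue tray (floor 4 mm, rim 9 mm above the table). Origin at the centre of its underside, z up. Loose.
- open_tin: Look-alike that is not packed: oblong metal tin without top, visibly open and empty, 72 mm along its x, 40 mm along its y, 62 mm high. Starts upright on the low blue tray (floor 4 mm, rim 9 mm above the table). Origin at the centre of its underside, z up. Loose.
- nest_jar: Insert for the jar. Fixed cardboard block 105 x 105 x 20 mm, one of four set 2 by 2 in a black carton (224 mm square, rim 30 mm above the table). Origin: centre of its underside, 4 mm above the table; z up, x and y along its sides. Centred hole 17 mm deep, black floor 3 mm above the origin; opening round, 78 mm in diameter (the larger round one).
- nest_shaker: Insert for the shaker. Fixed cardboard block 105 x 105 x 20 mm, one of four set 2 by 2 in a black carton (224 mm square, rim 30 mm above the table). Origin: centre of its underside, 4 mm above the table; z up, x and y along its sides. Centred hole 17 mm deep, black floor 3 mm above the origin; opening round, 56 mm in diameter (the smaller round one).
- nest_flat: Insert for the oblong tin. Fixed cardboard block 105 x 105 x 20 mm, one of four set 2 by 2 in a black carton (224 mm square, rim 30 mm above the table). Origin: centre of its underside, 4 mm above the table; z up, x and y along its sides. Centred hole 17 mm deep, black floor 3 mm above the origin; opening oblong, 88 mm along its x and 56 mm along its y.
- nest_square: Insert for the square tin. Fixed cardboard block 105 x 105 x 20 mm, one of four set 2 by 2 in a black carton (224 mm square, rim 30 mm above the table). Origin: centre of its underside, 4 mm above the table; z up, x and y along its sides. Centred hole 17 mm deep, black floor 3 mm above the origin; opening square, 68 x 68 mm, sides along its x and y.
Things that resemble listed ones, but are neither listed nor needed, are in the scene too. Leave any yellow look-alike of the jar alone.

How it is judged:
At the end, for the whole second after the job is handed in: Each of the four closed goods stands upright (within 0.1 rad) at the bottom of its own insert (underside within 5 mm of the hole's floor, centre within 14 mm of the insert's centre), released and at rest; the open jar and the open tin still stand within 30 mm of where they started (horizontal distance between jar and nest_jar below 0.014 m and z of jar in the frame of nest_jar below 0.008 m and angle between each of jar, shaker, flat_tin, square_tin's own z axis and vertical below 0.1 rad and linear speed of each of jar, shaker, flat_tin, square_tin, open_jar, open_tin below 0.02 m/s and contact force between each of jar, shaker, flat_tin, square_tin and the fingers below 0.1 N and horizontal distance between shaker and nest_shaker below 0.014 m and z of shaker in the frame of nest_shaker below 0.008 m and horizontal distance between flat_tin and nest_flat below 0.014 m and z of flat_tin in the frame of nest_flat below 0.008 m and horizontal distance between square_tin and nest_square below 0.014 m and z of square_tin in the frame of nest_square below 0.008 m and distance of each of open_jar, open_tin from where it was at the start of the episode below 0.03 m and angle between each of open_jar, open_tin's own z axis and vertical below 0.2 rad); the robot touches nothing.
It fails at once if the open jar is shifted by more than 30 mm or tipped (distance of open_jar from where it was at the start of the episode above 0.03 m or angle between open_jar's own z axis and vertical above 0.3 rad).
It fails at once if the open tin is shifted by more than 30 mm or tipped (distance of open_tin from where it was at the start of the episode above 0.03 m or angle between open_tin's own z axis and vertical above 0.3 rad).
It also fails if it takes over 120 s, if anything falls off the work surface, if the arm or the gripper's body presses on something with over 40 N, if the wrist force passes 120 N, or if a joint passes its speed limit or range.

### The arm

A 6-joint arm with a two-finger parallel gripper is mounted at the origin on the work surface. World frame = base frame: x ahead of the robot, y to its left, z up, the work surface at z = 0. Lengths are in m, angles in rad, forces in N, time in s.
With the tool pointing down it reaches from about 0.275 to 0.875 m from the base axis. Payload 12.5 kg.
Tool frame: the origin (TCP) lies at the very end of the fingers, on their centre line; the grasp point (between the pads) lies 19 mm behind it; z points along the fingers, y is the line along which they close (so a half turn about z gives the same grasp; the last joint's range is limited). The gripper opens to 85 mm and grips with 20 to 120 N. Pads are 22 mm wide; open, the fingers measure 114 mm over their backs; the gripper's body (76 mm by 85 mm) begins 54 mm behind the grasp point. The pads swing forward as they close: fully open they stand 13 mm farther back than shut.
Start: joints at [1.134, 0.351, 1.652, -0, 1.139, -0.085], TCP at [0.189, 0.516, 0.204] pointing down, gripper open.
Joint ranges: [-2.75, 2.75], [-0.79, 2.1], [0.01, 2.65], [-1.57, 4.71], [0.07, 3.14], [-2.87, 2.87]. Speed limits (rad/s): [2.22, 2.22, 2.79, 3.14, 3.14, 3.14].

### API

Orientations are given as a 3x3 rotation matrix whose columns are the frame's x, y, z axes.
In Python, from bench import manip gives the robot as it stands. Calls block until the motion is done:
- manip.move_ptp(position, orientation): joint-space move of the TCP to a pose.
- manip.move_l(position, attitude=None, max_speed=0.15): straight line of the TCP; attitude=None keeps the orientation; max_speed is the mean speed in m/s.
- manip.move_j(angles): joint-space move.
- manip.set_gripper(opening, effort=None): opening from 0.0 (shut) to 1.0 (fully open); effort is the grip in N (None keeps the last); returns when the fingers have stopped.
- manip.dwell(seconds).
- manip.inverse_kinematics(position, orientation): joint angles nearest the present ones, or None.
- manip.grab_frame(name): name is "side" or "top"; returns (picture, depth): 400x640x3 uint8, red, green, blue; 400x640 float32, m along the optical axis (not along the pixel's ray), 0 where there is no reading.
- manip.get_calibration(name): a dict with "camera_matrix" (3x3 intrinsics, pixels), "R" (3x3) and "t" (3): a world point X has camera coordinates R X + t. Camera axes: x right, y down, z forward; pixel columns grow to the right and rows downward; lengths in m; the calibration is good to about 2 mm. A picture is of the moment at which its call begins. get_calibration takes no time and is no camera call.
A pose or a line that the arm cannot do raises manip.Unreachable and nothing moves.
- manip.sign_off(): hands the job in; it is judged then, once.
Trained networks look in the newest picture that a camera, given by its name, has taken for a name from the list of things; names that differ only in an ending like _2 or _b are one class to them, and where a whole thing is asked for, a point or a joint stands for the part that bears it (a point fixed in the world has none). Each returns a list of dicts, best first, with "confidence" (0 to 1); they miss things now and then, are a little off and sometimes report something else, mostly with a low value. They report only what shows in the picture. A call takes as long as a camera call. They do not tell look-alikes from the thing itself.
- manip.look_for(camera, name): "at" ([x, y, z] in m, in world coordinates, good to about 4 mm: the middle of the surface that is visible of it).
Readings, each from a call of its own:
- manip.current_time(): time.
- manip.current_qpos(): joint angles.
- manip.current_joint_vel(): joint speeds.
- manip.current_joint_torque(): joint torques, N m.
- manip.current_ee_pos(): TCP position.
- manip.current_tcp_rot(): TCP orientation.
- manip.current_force(): force on the tool from outside, world axes, zero at the start.
- manip.current_ft_torque(): the same for the moment, N m.
- manip.current_grip_width(): opening from 0.0 (shut) to 1.0 (fully open).
- manip.current_grip_force(): force on a finger pad.
Only numpy, scipy, OpenCV 4.12 (cv2) and the standard library are available. Lean on these libraries where they do the work, as an engineer would, in place of code of your own. Each camera call takes 0.05 s, during which the arm holds its last target. There are 200 camera calls.

## Working session

There is one attempt and no reset: what is moved stays moved. The work goes in short steps, each a Python script; the robot and the scene stay as the last script left them, time stands still between calls to the robot, and variables do not carry over. Pictures are saved under pics/ and viewed, at most 14 in all, crops included, and the job is handed in when it is done.

```bash
mkdir -p pics; python3 - <<'E'
from bench import manip
import cv2,numpy as np
for c in("top","side"):
    p,d=manip.grab_frame(c); cv2.imwrite(f"pics/{c}0.png",p[:,:,::-1]); np.save(f"pics/{c}0.npy",d)
    k=manip.get_calibration(c); print(c,np.round(k["camera_matrix"],1).tolist(),np.round(k["R"],3).tolist(),np.round(k["t"],3))
    for n in "jar shaker flat_tin square_tin open_jar open_tin nest_jar nest_shaker nest_flat nest_square".split():
        for r in manip.look_for(c,n):
            X=k["R"]@np.array(r["at"])+k["t"];u=k["camera_matrix"]@X
            print(c,n,np.round(r["at"],3),round(r["confidence"],2),np.round(u[:2]/u[2]))
print(manip.current_time())
E
```

```text
top [[362.8, 0.0, 317.3], [0.0, 362.8, 199.1], [0.0, 0.0, 1.0]] [[-0.015, -1.0, 0.011], [-0.986, 0.013, -0.165], [0.164, -0.013, -0.986]] [-0.003  0.434  0.99 ]
top jar [0.427 0.093 0.082] 0.86 [280. 199.]
top jar [0.282 0.217 0.079] 0.79 [232. 254.]
top jar [ 0.418 -0.043  0.08 ] 0.66 [330. 202.]
top shaker [0.541 0.208 0.088] 0.72 [237. 158.]
top flat_tin [0.427 0.327 0.071] 0.69 [194. 201.]
top square_tin [0.542 0.323 0.08 ] 0.8 [196. 159.]
top open_jar [0.565 0.095 0.03 ] 0.61 [281. 155.]
top open_tin [0.435 0.213 0.027] 0.63 [239. 200.]
top nest_jar [ 0.452 -0.287  0.022] 0.76 [413. 192.]
top nest_shaker [0.429 0.329 0.068] 0.34 [193. 200.]
top nest_flat [ 0.584 -0.206  0.021] 0.79 [383. 149.]
top nest_square [ 0.551 -0.313  0.023] 0.76 [420. 159.]
side [[491.1, 0.0, 315.8], [0.0, 491.1, 199.1], [0.0, 0.0, 1.0]] [[0.908, -0.419, 0.023], [-0.224, -0.53, -0.818], [0.355, 0.737, -0.575]] [-0.404  0.128  0.938]
side jar [ 0.413 -0.06   0.056] 0.79 [315. 210.]
side jar [0.276 0.196 0.051] 0.71 [216. 165.]
side jar [0.426 0.076 0.06 ] 0.65 [295. 174.]
side shaker [ 0.458 -0.273  0.023] 0.67 [386. 283.]
side shaker [0.546 0.074 0.049] 0.22 [342. 168.]
side flat_tin [0.424 0.318 0.047] 0.98 [259. 133.]
side square_tin [0.543 0.31  0.05 ] 0.68 [301. 126.]
side open_jar [0.548 0.073 0.049] 0.67 [343. 168.]
side open_tin [0.417 0.208 0.046] 0.97 [271. 153.]
side nest_jar [ 0.459 -0.272  0.024] 0.97 [387. 283.]
side nest_shaker [ 0.484 -0.18   0.021] 0.89 [372. 249.]
side nest_flat [ 0.581 -0.198  0.019] 0.57 [419. 243.]
side nest_square [ 0.557 -0.305  0.019] 0.62 [442. 281.]
1.1
```

```bash
python3 - <<'E'
import cv2
p=cv2.imread("pics/top0.png")[110:290,160:460]
cv2.imwrite("pics/topc.png",cv2.resize(p,None,fx=2.6,fy=2.6,interpolation=cv2.INTER_CUBIC))
E
```

```text
(no output)
```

View pics/top0.png

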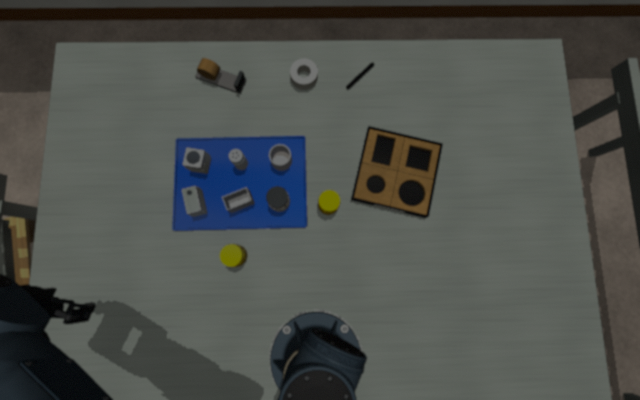

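View pics/topc.png

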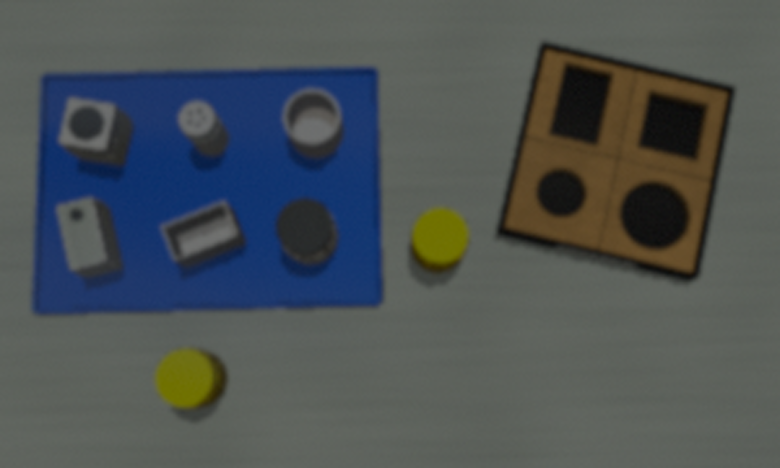

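View pics/side0.png

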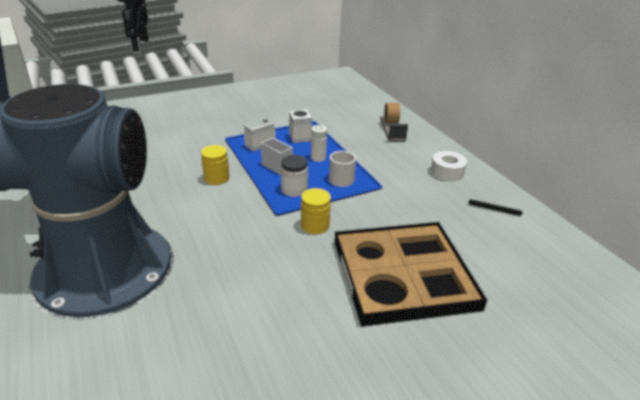

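Here is what the pictures show, in top-image pixels:
- **Jar candidates:** (278,199) has a dark lid and sits in the tray, so it is the jar. (280,156) is the open jar. (330,202) and (232,255) are yellow, so I leave them alone.
- **Oblong candidates:** (193,201) is closed with a small plug, so it is flat_tin. (238,200) is the open one.
- **Other goods:** square_tin is at (195,159) and the shaker at (237,158).
- **Carton:** the holes are flat at (384,149), square at (420,158), small round at (376,184) and large round at (412,192).

The close crop confirms these choices. Next I take exact poses from depth.

```bash
cat >h.py <<'E'
from bench import manip
import cv2,numpy as np
def cloud(c,d):
    k=manip.get_calibration(c);v,u=np.mgrid[:400,:640]
    K=k["camera_matrix"];X=np.stack([(u-K[0,2])/K[0,0]*d,(v-K[1,2])/K[1,1]*d,d],-1)
    W=(X-k["t"])@k["R"];W[d<=0]=np.nan
    return W
def rect(W,xy,r,z0,z1):
    m=(np.hypot(W[...,0]-xy[0],W[...,1]-xy[1])<r)&(W[...,2]>z0)&(W[...,2]<z1)
    P=W[m];c,s,a=cv2.minAreaRect((P[:,:2]*1000).astype(np.float32))
    return np.array(c)/1000,np.array(s),a,len(P),np.median(P[:,2])
E
python3 - <<'E'
from h import *
W=cloud("top",np.load("pics/top0.npy"))
for n,xy,h in[("jar",(.427,.093),.082),("shaker",(.541,.208),.09),("flat",(.427,.327),.07),("square",(.542,.323),.078),("ojar",(.565,.095),.068),("otin",(.435,.213),.066)]:
    c,s,a,N,z=rect(W,xy,.05,h-.012,h+.012);print(n,c.round(4),s.round(1),round(a,1),N,z.round(4))
c,s,a,N,z=rect(W,(.517,-.243),.17,.017,.05);print("carton",c.round(4),s.round(1),round(a,1),N,z)
# holes: floor pixels
im=cv2.imread("pics/top0.png").max(2)
for n,xy in[("jar",(.452,-.287)),("shaker",(.476,-.18)),("flat",(.584,-.206)),("square",(.551,-.313))]:
    m=(np.hypot(W[...,0]-xy[0],W[...,1]-xy[1])<.05)&(im<45)
    k=manip.get_calibration("top");K=k["camera_matrix"];l,lab,st,ce=cv2.connectedComponentsWithStats(m.astype(np.uint8))
    i=1+st[1:,4].argmax();ray=np.linalg.inv(K)@[*ce[i],1];o=-k["R"].T@k["t"];r=k["R"].T@ray
    print("hole",n,(o+r*(.024-o[2])/r[2]).round(4),st[i])
E
```

```text
jar [0.4334 0.1   ] [58.8 57.2] 45.1 385 0.0821
shaker [0.5472 0.2123] [36.5 37.6] 20.6 165 0.0903
flat [0.4303 0.335 ] [72.1 41.1] 14.6 414 0.0704
square [0.5471 0.3305] [53.  52.7] 80.4 380 0.078
ojar [0.5542 0.0947] [59.4 59.3] 1.0 134 0.0667
otin [0.4325 0.212 ] [40.3 72.1] 22.6 141 0.0646
carton [ 0.5152 -0.2437] [224.9 227. ] 75.4 4022 0.023940501851962608
hole jar [ 0.4514 -0.2803  0.024 ] [399 181  26  24 488]
hole shaker [ 0.4778 -0.1777  0.024 ] [367 176  18  17 242]
hole flat [ 0.58   -0.2049  0.024 ] [372 135  23  30 469]
hole square [ 0.5536 -0.307   0.024 ] [406 146  25  25 450]
```

```bash
cat >>h.py <<'E'
C=np.array([.5155,-.2432]);CA=-14.6
ex=np.array([np.cos(np.radians(CA)),np.sin(np.radians(CA))]);ey=np.array([-ex[1],ex[0]])
# name: (xy, pick yaw, place xy, place yaw, opening before the grasp / for release)
G=dict(jar=((.4334,.1),90,C-.053*ex-.053*ey,CA+90,1,1),
 shaker=((.5472,.2123),0,C-.053*ex+.053*ey,CA,.8,.75),
 flat=((.4303,.335),14.6,C+.053*ex+.053*ey,CA,.8,.75),
 square=((.5471,.3305),-9.6,C+.053*ex-.053*ey,CA,.95,.9))
def R(deg):
    c,s=np.cos(np.radians(deg)),np.sin(np.radians(deg))
    return np.array([[c,s,0],[s,-c,0],[0,0,-1.]])
def ok(xy,y,z): return manip.inverse_kinematics([*xy,z],R(y))
GH=.034
def pick_place(n,UP=.17):
    a,ya,b,yb,o1,o2=G[n]; q=manip.current_qpos()
    best=None
    for f in(0,180,-180):
        qa,qb=ok(a,ya+f,UP),ok(b,yb+f,UP)
        if qa is not None and qb is not None:
            c=max(abs(qa[5]),abs(qb[5]))
            if best is None or c<best[0]:best=(c,f)
    f=best[1]; print(n,"flip",f,best[0])
    manip.set_gripper(o1,50)
    manip.move_ptp([*a,UP],R(ya+f)); manip.move_l([*a,.004+GH],max_speed=.12)
    manip.set_gripper(0,50); w=manip.current_grip_width()
    print("grip",w,manip.current_grip_force())
    manip.move_l([*a,UP],max_speed=.15); print("held",manip.current_grip_width(),manip.current_grip_force())
    if manip.current_grip_width()<.2: return
    manip.move_ptp([*b,UP],R(yb+f)); 
    manip.move_l([*b,.07+GH-.034],max_speed=.15); F0=manip.current_force()
    manip.move_l([*b,.0085+GH],max_speed=.06); print("dF",np.round(manip.current_force()-F0,1))
    manip.set_gripper(o2); manip.move_l([*b,UP],max_speed=.15); print("t",manip.current_time())
E
python3 - <<'E'
from h import *
for n,g in G.items(): print(n,np.round(g[2],3))
pick_place("jar")
p,d=manip.grab_frame("side");cv2.imwrite("pics/side1.png",p[:,:,::-1])
E
```

```text
jar [ 0.451 -0.281]
shaker [ 0.478 -0.179]
flat [ 0.58  -0.205]
square [ 0.553 -0.308]
jar flip 0 0.39036837987934314
grip 0.6778285413709385 51.46491050720215
held 0.6807758039716734 54.11211133003235
dF [-0.6 -0.7 -0.2]
t 9.9833
```

View pics/side1.png

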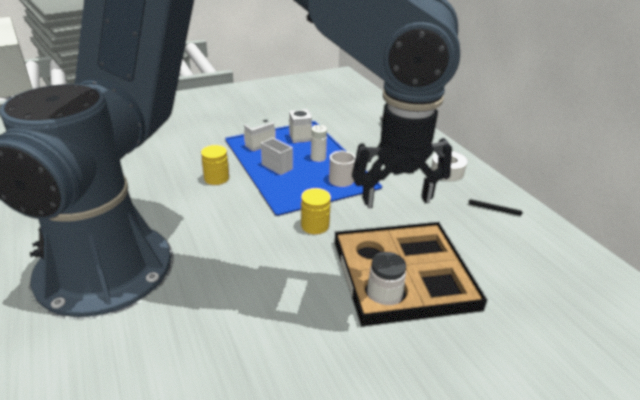

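The jar stands in the large round hole at about (388,278), and the rejects haven't moved. I carry on with the other three.

```bash
python3 - <<'E'
from h import *
for n in("shaker","flat","square"): pick_place(n)
manip.move_ptp([.4,.1,.3],R(0))if 0 else manip.move_j([1.134,.351,1.652,0,1.139,-.085])
for c in("top","side"):
    p,d=manip.grab_frame(c);cv2.imwrite(f"pics/{c}2.png",p[:,:,::-1])
    if c=="top":
        W=cloud(c,d)
        for n,h in[("jar",.085),("shaker",.093),("flat",.073),("square",.081)]:
            b=G[n][2];r=rect(W,b,.045,h-.012,h+.012);print(n,((r[0]-b)*1000).round(1),r[1],round(r[2],1),r[4].round(4)-h)
        for n,xy,h in[("ojar",(.5542,.0947),.068),("otin",(.4325,.212),.066)]:
            r=rect(W,xy,.05,h-.012,h+.012);print(n,((r[0]-xy)*1000).round(1))
E
python3 -c "
import cv2,numpy as np
a=cv2.imread('pics/top2.png')[110:260,160:460];b=cv2.imread('pics/side2.png')[90:330,210:510]
cv2.imwrite('pics/both2.png',cv2.resize(np.vstack([a,b]),None,fx=1.5,fy=1.5))"
```

```text
shaker flip -180 1.7650908059809796
grip 0.4403557276950344 50.05311504006386
held 0.4363976215540078 50.27420908212662
dF [-0.3 -0.6 -0.9]
t 19.1167
flat flip -180 1.731690367491344
grip 0.4409285932630766 49.2191531136632
held 0.4353296018942916 50.33624972216785
dF [ 0.6 -0.4  1.6]
t 28.7083
square flip -180 1.8971044077942067
grip 0.5888775919106938 52.404541969299316
held 0.5891114249901371 52.42991387844086
dF [-0.3  0.4 -0. ]
t 38.725
jar [-1.7  0.6] [58.44359589 57.3964386 ] 87.5 -0.0003000000000000086
shaker [0.2 0.6] [36.79222107 35.76682281] 45.5 -0.0005000000000000004
flat [-0.6  0.2] [40.23194885 72.53570557] 75.3 -9.999999999998899e-05
square [-0.1  2.1] [52.70763016 51.82011032] 74.3 -0.0006000000000000033
ojar [ 0.3 -0.2]
otin [0.2 0.2]
```

View pics/both2.png

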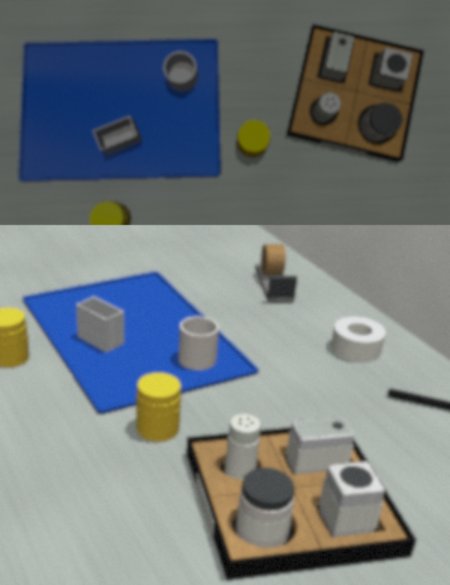

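All four goods stand upright in their own holes, with the crop showing the shaker at (328,105), flat tin at (340,55), square tin at (393,68) and jar at (382,120). Their tops are at the expected heights to within 1 mm, and both rejects are where they started.

```bash
python3 -c "
from bench import manip
print(manip.sign_off())"
```

```text
the job is handed in; nothing more can be done
None
```

I packed all four closed goods into their matching inserts, each within about 2 mm of centre and fully down by the last depth picture; the two rejects hadn't moved, and I handed the job in after about 40 s of robot time (the hand-in returned no verdict).

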